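# Put the red solder spools on their stands

### The job

Put the three red solder spools on the three blue spool stands, each on the stand of its own size: the largest on the widest base, the middle one on the middle base, the smallest on the narrowest, with the spindle up through the spool's hole and the spool sitting flat on the base. Lower each one into place rather than dropping it. Leave the green spools, the flux bottle and the yellow-lidded tin where they are.

Things in the scene. Friction and masses are not known exactly. Their poses are not given: they have to be found in the camera images.
- red_large: Solder spool lying flat on the bench (axis upright), red plastic flanges above and below, silver wire wound almost flush between them: the largest of the red ones. Overall diameter 64 mm, height 48 mm, about 500 g; a 20 mm hole runs right through along its axis. Round: grip across the diameter, any yaw. Origin: on the axis at the underside; z up.
- stand_large: Fixed spool stand, the largest of three: flat round blue base of 92 mm diameter and 10 mm thick, with a plain steel spindle 8 mm thick standing up from its centre, 24 mm above the base (tip 34 mm above the bench, the last 5 mm tapered). Belongs to the large red spool. Origin: on the spindle's axis at the base's underside, on the bench; the base's top is 10 mm above it. z up.
- green_large: Solder spool lying flat on the bench (axis upright), green plastic flanges above and below, silver wire wound almost flush between them: the largest of the green ones. Overall diameter 64 mm, height 48 mm, about 500 g; a 20 mm hole runs right through along its axis. Round: grip across the diameter, any yaw. Origin: on the axis at the underside; z up. Not to be moved.
- red_medium: Solder spool lying flat on the bench (axis upright), red plastic flanges above and below, silver wire wound almost flush between them: the middle-sized of the red ones. Overall diameter 50 mm, height 42 mm, about 250 g; a 20 mm hole runs right through along its axis. Round: grip across the diameter, any yaw. Origin: on the axis at the underside; z up.
- stand_medium: Fixed spool stand, the middle-sized of three: flat round blue base of 72 mm diameter and 10 mm thick, with a plain steel spindle 8 mm thick standing up from its centre, 24 mm above the base (tip 34 mm above the bench, the last 5 mm tapered). Belongs to the medium red spool. Origin: on the spindle's axis at the base's underside, on the bench; the base's top is 10 mm above it. z up.
- red_small: Solder spool lying flat on the bench (axis upright), red plastic flanges above and below, silver wire wound almost flush between them: the smallest of the red ones. Overall diameter 38 mm, height 36 mm, about 120 g; a 20 mm hole runs right through along its axis. Round: grip across the diameter, any yaw. Origin: on the axis at the underside; z up.
- stand_small: Fixed spool stand, the smallest of three: flat round blue base of 52 mm diameter and 10 mm thick, with a plain steel spindle 8 mm thick standing up from its centre, 24 mm above the base (tip 34 mm above the bench, the last 5 mm tapered). Belongs to the small red spool. Origin: on the spindle's axis at the base's underside, on the bench; the base's top is 10 mm above it. z up.
- green_small: Solder spool lying flat on the bench (axis upright), green plastic flanges above and below, silver wire wound almost flush between them: the smallest of the green ones. Overall diameter 38 mm, height 36 mm, about 120 g; a 20 mm hole runs right through along its axis. Round: grip across the diameter, any yaw. Origin: on the axis at the underside; z up. Not to be moved.
- flux_bottle: Upright amber flux bottle with a black cap and white label, 36 mm diameter, 80 mm tall. Not to be moved. Origin: centre of its underside; z up.
- tin: Low round steel tin with a yellow lid, 48 mm diameter, 26 mm tall. Not to be moved. Origin: centre of its underside; z up.
Mind the look-alikes: they are no part of the job. What is shaped like the stand_small but purple is not meant. Leave any white look-alike of the stand_medium alone.

How it is judged:
At the end, for the whole second after the job is handed in: Each red spool is on the stand of its own size: axis within 10 mm of the spindle, underside within 4 mm of the base's top, tilt under 0.12 rad, at rest and released; green spools, flux bottle and tin upright and within 20 mm of their starts (horizontal distance between red_large and stand_large below 0.01 m and z of red_large in the frame of stand_large between 0.006 and 0.014 m and angle between each of red_large, red_medium, red_small's own z axis and vertical below 0.12 rad and linear speed of each of red_large, red_medium, red_small below 0.02 m/s and angular speed of each of red_large, red_medium, red_small below 0.2 rad/s and contact force between each of red_large, red_medium, red_small and the fingers below 0.1 N and horizontal distance between red_medium and stand_medium below 0.01 m and z of red_medium in the frame of stand_medium between 0.006 and 0.014 m and horizontal distance between red_small and stand_small below 0.01 m and z of red_small in the frame of stand_small between 0.006 and 0.014 m and distance of each of green_large, green_small, flux_bottle, tin from where it was at the start of the episode below 0.02 m and angle between each of green_large, green_small, flux_bottle, tin's own z axis and vertical below 0.3 rad); the robot touches nothing.
It fails at once if a green spool, the flux bottle or the tin moved more than 20 mm (distance of any of green_large, green_small, flux_bottle, tin from where it was at the start of the episode above 0.02 m).
It fails at once if a red spool let go in the air, more than 20 mm above its seat ((height (world z) of red_large above 0.03 m and contact force between red_large and anything else below 0.02 N) or (height (world z) of red_medium above 0.03 m and contact force between red_medium and anything else below 0.02 N) or (height (world z) of red_small above 0.03 m and contact force between red_small and anything else below 0.02 N)).
It also fails if it takes over 93 s, if anything falls off the work surface, if the arm or the gripper's body presses on something with over 40 N, if the wrist force passes 120 N, or if a joint passes its speed limit or range.

### The arm

A 6-joint arm with a two-finger parallel gripper is mounted at the origin on the work surface. World frame = base frame: x ahead of the robot, y to its left, z up, the work surface at z = 0. Lengths are in m, angles in rad, forces in N, time in s.
With the tool pointing down it reaches from about 0.25 to 0.725 m from the base axis. Payload 4 kg.
Tool frame: the origin (TCP) lies midway between the tips of the shut fingers; the grasp point (between the pads) lies 19 mm behind it; z points along the fingers, y is the line along which they close (so a half turn about z gives the same grasp; the last joint's range is limited). The gripper opens to 85 mm and grips with 20 to 120 N. Pads are 22 mm wide; open, the fingers measure 114 mm over their backs; the gripper's body (76 mm by 85 mm) begins 54 mm behind the grasp point. The pads swing forward as they close: fully open they stand 13 mm farther back than shut.
Start: joints at [1.193, 0.241, 0.005, 1.335, 0, 1.571], TCP at [0.184, 0.465, 0.231] pointing down, gripper open.
Joint ranges: [-2.72, 2.72], [-1.05, 1.87], [-1.09, 1.28], [-1.99, 2.15], [-1.42, 1.44], [-3.14, 3.14]. Speed limits (rad/s): [2.79, 2.79, 3.14, 3.14, 3.14, 3.14].

### API

Orientations are given as a rotation vector (axis times angle).
In Python, from bench import * gives the robot as it stands.
- The arm moves only by the tool send_rows, never from a script. Its argument "targets" is a list of rows, each an object with "linear": the shift along the tool's x, y, z in shares of 50 cm (1.0 is 50 cm), a list of three; "twist": the turn, a rotation vector about the tool's x, y, z in shares of 4 rad (1.0 is 4 rad), a list of three; "hand": the opening, from 0 (shut) to 1 (fully open). A call has exactly 10 rows; each row is the pose to reach, as a shift and turn from the pose commanded when the call began, along the tool's axes at that moment; what a row does not reach only later rows make up. A row lasts 1/8 s, in which the tool goes at most 62.5 mm and 10.7 degrees, less where a joint would pass 70% of its speed; a pose out of reach is approached as far as the arm can. A call with a gripper value outside its range is refused whole. The fingers move at their own pace and stop on an object; "grip_force" is the grip in N (left out, the last holds). Time passes only in rows, so rows that repeat a pose let the fingers close, or fill a call up. It gives the time, the measured TCP pose, the force, the opening and the grip force at its end, in the units of the state.
- get_state(): the state, without advancing time (a new reading comes with each control period).
- get_image(name): name is "scene" or "top" or "wrist"; returns a dict with "img" (384x512x3 uint8, blue, green, red), "range_z" (384x512 float32, m along the optical axis (not along the pixel's ray), 0 where there is no reading), "vertical_fov" (degrees; the focal length in pixels is half the picture's height over the tangent of half this angle, whatever the lens; pixels are square), "cx", "cy" (the principal point, pixels), "pose" (4x4, takes a point from camera to world coordinates); the wrist camera has in their place "hand_eye" (4x4, takes a point from camera to tool coordinates, whose origin is the TCP and whose axes are the flange's). Camera axes: x right, y down, z forward; pixel columns grow to the right and rows downward; lengths in m; the calibration is good to about 2 mm. A picture is of the moment at which its call begins: read the wrist's pose just before it.
- hand_in(): hands the job in; it is judged then, once.
The state is a dict: "t": time; "joint_positions": joint angles; "qvel": joint speeds; "tau": joint torques, N m; "tool_pos": TCP position; "tool_rot": TCP orientation; "contact_force": force on the tool from outside, world axes, zero at the start; "wrist_torque": the same for the moment, N m; "width": finger opening in m; "gripper_force": force on a finger pad.
Only numpy, scipy, OpenCV 4.12 (cv2) and the standard library are available. Lean on these libraries where they do the work, as an engineer would, in place of code of your own. Each camera call takes 0.05 s, during which the arm holds its last target. There are 200 camera calls.

## Working session

There is one attempt and no reset: what is moved stays moved. The work goes in short steps, Python scripts to look and compute and a tool call to move; the robot and the scene stay as the last step left them, time stands still between calls to the robot, and variables do not carry over. Pictures are saved under pics/ and viewed, at most 14 in all, crops included, and the job is handed in when it is done.

Besides the shell and the picture viewer there is one more tool, called after "Call:" by a JSON object that holds its "name" and its "arguments", one argument or row to a line. send_rows: Moves the arm, as the interface text tells. Its arguments: {"type":"object","properties":{"targets":{"type":"array","items":{"type":"object","properties":{"linear":{"type":"array","items":{"type":"number"}},"twist":{"type":"array","items":{"type":"number"}},"hand":{"type":"number"}}}},"grip_force":{"type":"number"}},"required":["targets"]}

```bash
mkdir -p pics
cat > h.py <<'E'
from bench import *
import numpy as np, cv2
from scipy.spatial.transform import Rotation as R
def cam(name):
    s=get_state(); d=get_image(name)
    if 'pose' in d: P=np.array(d['pose'])
    else:
        T=np.eye(4); T[:3,:3]=R.from_rotvec(s['tool_rot']).as_matrix(); T[:3,3]=s['tool_pos']; P=T@np.array(d['hand_eye'])
    f=d['img'].shape[0]/2/np.tan(np.radians(d['vertical_fov'])/2)
    return d,P,f
def cloud(d,P,f):
    z=d['range_z']; v,u=np.mgrid[:z.shape[0],:z.shape[1]]
    p=np.stack([(u-d['cx'])/f*z,(v-d['cy'])/f*z,z],-1)
    return p@P[:3,:3].T+P[:3,3]
def ray(d,P,f,u,v,h):
    r=P[:3,:3]@np.array([(u-d['cx'])/f,(v-d['cy'])/f,1]); o=P[:3,3]
    return o+r*(h-o[2])/r[2]
E
python3 - <<'E'
from h import *
s=get_state(); print(s)
for n in('top','scene'):
    d,P,f=cam(n); cv2.imwrite(f'pics/{n}0.png',d['img']); print(n,f,d['cx'],d['cy'],P.round(3).tolist())
    C=cloud(d,P,f); hsv=cv2.cvtColor(d['img'],cv2.COLOR_BGR2HSV); H,S,V=cv2.split(hsv)
    for c,m in dict(red=((H<8)|(H>172)),green=(H>40)&(H<85),blue=(H>95)&(H<125),purple=(H>125)&(H<165),yellow=(H>22)&(H<35)).items():
        m=(m&(S>110)&(V>50)).astype(np.uint8)
        k,l,st,ce=cv2.connectedComponentsWithStats(m)
        for i in range(1,k):
            if st[i,4]>60:
                q=C[(l==i)&(d['range_z']>0)]
                if len(q)==0: continue
                q0=q; h=np.percentile(q[:,2],90); q=q[abs(q[:,2]-h)<.006]
                (cx,cy),r=cv2.minEnclosingCircle(q[:,:2].astype(np.float32))
                print(c,st[i].tolist(),'h',h.round(4),'circ',round(cx,4),round(cy,4),'r',round(r,4))
E
```

```text
{'t': 0.0, 'joint_positions': array([1.19300218e+00, 2.41400816e-01, 3.68780468e-03, 1.33517459e+00,
       1.10784236e-06, 1.57078260e+00]), 'qvel': array([-0.00127591,  0.00194847, -0.00105865, -0.00106093, -0.0013879 ,
        0.00085594]), 'tau': array([-2.07810353e-04, -3.72319221e+01,  2.52407598e+01,  1.69359462e-02,
        1.10232838e-04, -4.34739519e-06]), 'tool_pos': array([0.1841992 , 0.46414568, 0.23040512]), 'tool_rot': array([-0.58981933, -3.08532543,  0.0032258 ]), 'contact_force': array([ 0.73237308,  0.60379561, -0.17709126]), 'wrist_torque': array([-0.03784752,  0.00021319, -0.01131706]), 'gripper_force': 0.0, 'width': 0.08525371404059748}
top 458.3000871114538 255.3624593560321 187.91684330795843 [[0.025, -0.987, 0.158, 0.32], [-0.999, -0.029, -0.026, 0.015], [0.03, -0.157, -0.987, 1.4], [0.0, 0.0, 0.0, 1.0]]
red [126, 72, 38, 20, 233] h 0.0152 circ 0.8841 0.3389 r 0.0593
red [326, 166, 17, 17, 179] h 0.0455 circ 0.5904 -0.2577 r 0.0252
red [384, 207, 13, 13, 87] h 0.0395 circ 0.4741 -0.4293 r 0.0194
red [154, 219, 23, 22, 337] h 0.0517 circ 0.4065 0.2415 r 0.0321
[... 1007 characters left out ...]
0121 circ 0.8869 0.3389 r 0.0586
green [95, 34, 7, 21, 93] h 0.2025 circ -0.4166 -0.6197 r 0.0114
green [210, 168, 21, 12, 188] h 0.0491 circ 0.4789 -0.1103 r 0.0334
blue [0, 80, 29, 35, 594] h 0.1103 circ -0.1305 -0.9075 r 0.0679
blue [272, 172, 23, 13, 234] h 0.0111 circ 0.4644 0.0761 r 0.0373
blue [355, 196, 18, 12, 147] h 0.011 circ 0.6029 0.2779 r 0.0279
blue [216, 208, 33, 22, 568] h 0.0112 circ 0.6389 -0.0837 r 0.0473
purple [344, 178, 16, 10, 124] h 0.0117 circ 0.5096 0.2696 r 0.0261
yellow [0, 11, 15, 32, 281] h 0.3642 circ -0.1781 -0.8775 r 0.0367
yellow [399, 173, 17, 11, 155] h 0.0265 circ 0.5232 0.4272 r 0.0263
yellow [159, 289, 51, 11, 468] h 0.0221 circ 0.9027 -0.1947 r 0.0525
```

View pics/top0.png

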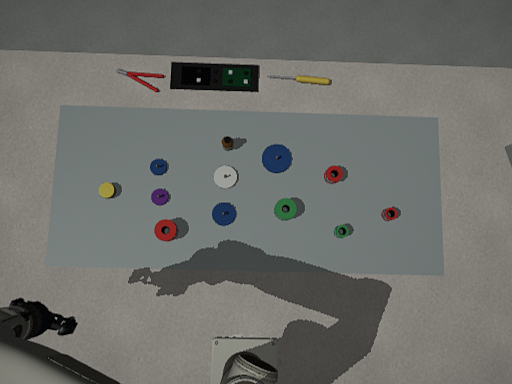

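Run:
```python
from h import *
d,P,f=cam('top')
hsv=cv2.cvtColor(d['img'],cv2.COLOR_BGR2HSV); H,S,V=cv2.split(hsv)
hs=dict(red={0:.048,1:.042,2:.036})
def go(c,m,ht):
    m=(m&(S>110)&(V>50)).astype(np.uint8)
    for ct in cv2.findContours(m,cv2.RETR_EXTERNAL,cv2.CHAIN_APPROX_NONE)[0]:
        if cv2.contourArea(ct)<60: continue
        ctr=ct[:,0].astype(float)
        p=np.array([ray(d,P,f,u,v,ht(cv2.contourArea(ct)))[:2] for u,v in ctr])
        (x,y),(a,b),_=cv2.fitEllipse(p.astype(np.float32)*1000)
        print(c,round(x,1),round(y,1),'diam',round(a,1),round(b,1))
sp=lambda a:.048 if a>240 else .042 if a>120 else .036
go('red',(H<8)|(H>172),sp); go('green',(H>40)&(H<85),sp); go('blue',(H>95)&(H<125),lambda a:.01)
C=cloud(d,P,f); m=(C[...,2]>.065)&(C[...,0]>.25)&(C[...,0]<.75)
k,l,st,ce=cv2.connectedComponentsWithStats(m.astype(np.uint8))
for i in range(1,k):
    if st[i,4]>20: q=C[l==i]; print('tall',st[i],np.median(q,0).round(3),q[:,2].max().round(3))
```

```text
red 405.0 241.5 diam 61.1 62.3
red 472.7 -430.1 diam 35.3 37.5
red 589.1 -257.8 diam 48.2 49.2
red 843.8 234.0 diam 53.2 274.0
green 416.4 -282.1 diam 34.8 36.4
green 477.5 -111.1 diam 59.8 61.2
blue 461.2 74.4 diam 66.5 68.2
blue 600.5 280.3 diam 46.8 49.0
blue 638.2 -83.5 diam 87.1 89.1
tall [224 136   6   7  36] [0.676 0.068 0.08 ] 0.086
```

The rows are not in the units I measure in: shifts go in shares of 50 cm and turns go in shares of 4 rad. I convert before sending: -28.76 cm is -0.5752, -26.5 cm is -0.53, 1.193 rad is 0.2983.

Call:
{"name": "send_rows", "arguments": {
  "targets": [
    {"linear":[-0.06,-0.026,0.01],"twist":[0,0,0.0375],"hand":1},
    {"linear":[-0.14,-0.06,0.04],"twist":[0,0,0.075],"hand":1},
    {"linear":[-0.22,-0.096,0.06],"twist":[0,0,0.1175],"hand":1},
    {"linear":[-0.3,-0.13,0.08],"twist":[0,0,0.16],"hand":1},
    {"linear":[-0.38,-0.166,0.1],"twist":[0,0,0.2],"hand":1},
    {"linear":[-0.46,-0.2,0.12],"twist":[0,0,0.24],"hand":1},
    {"linear":[-0.53,-0.232,0.14],"twist":[0,0,0.275],"hand":1},
    {"linear":[-0.5752,-0.2514,0.16],"twist":[0,0,0.2983],"hand":1},
    {"linear":[-0.5752,-0.2514,0.16],"twist":[0,0,0.2983],"hand":1},
    {"linear":[-0.5752,-0.2514,0.16],"twist":[0,0,0.2983],"hand":1}
  ],
  "grip_force": 60
}}

```text
t: 1.4
tool_pos: [0.405, 0.2421, 0.1513]
tool_rot: [-2.22, -2.222, 0.0]
contact_force: [-0.3, 0.3, 0.6]
width: 0.0855
gripper_force: 0.0
```

```bash
cat > w.py <<'E'
from h import *
import sys
d,P,f=cam('wrist'); cv2.imwrite('pics/'+sys.argv[1],d['img'])
s=get_state(); print(s['t'],s['tool_pos'],s['tool_rot'],s['width'],s['contact_force'])
print(R.from_rotvec(s['tool_rot']).as_matrix().round(3).tolist(),P.round(3).tolist())
E
python3 w.py w1.png
```

```text
1.45 [0.40496885 0.24243353 0.15154936] [-2.21935809e+00 -2.22309077e+00 -3.82465168e-04] 0.0851955339072718 [-0.79507669  0.04664814 -0.16550597]
[[-0.002, 1.0, -0.0], [1.0, 0.002, 0.0], [0.0, -0.0, -1.0]] [[1.0, 0.002, 0.0, 0.405], [0.002, -0.956, -0.293, 0.316], [-0.0, 0.293, -0.956, 0.293], [0.0, 0.0, 0.0, 1.0]]
```

View pics/w1.png

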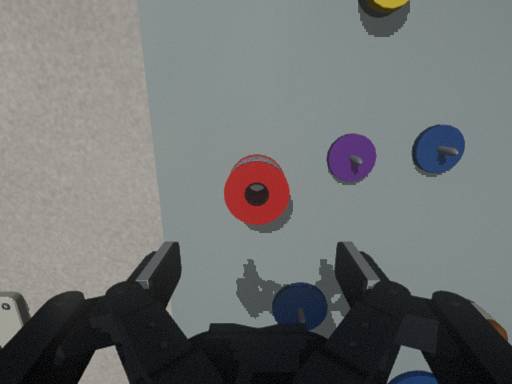

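```bash
cat > m.py <<'E'
from h import *
# usage: m.py colour height -> centres from wrist view (top-rim plane)
import sys
d,P,f=cam('wrist'); hsv=cv2.cvtColor(d['img'],cv2.COLOR_BGR2HSV); H,S,V=cv2.split(hsv)
for c,ht in zip(sys.argv[1::2],map(float,sys.argv[2::2])):
    m=((H<8)|(H>172)) if c=='red' else (H>95)&(H<125)
    m=(m&(S>110)&(V>40)).astype(np.uint8)
    for ct in cv2.findContours(m,cv2.RETR_EXTERNAL,cv2.CHAIN_APPROX_NONE)[0]:
        if cv2.contourArea(ct)<400: continue
        p=np.array([ray(d,P,f,u,v,ht)[:2] for u,v in ct[:,0].astype(float)])
        (x,y),(a,b),_=cv2.fitEllipse(p.astype(np.float32)*1000)
        print(c,round(x,1),round(y,1),'diam',round(a,1),round(b,1),cv2.boundingRect(ct))
print(get_state()['tool_pos'],get_state()['width'])
E
python3 m.py red .048 blue .01
```

```text
red 404.2 242.5 diam 62.5 63.3 (224, 162, 66, 63)
blue 630.0 -41.4 diam 23.0 77.1 (388, 371, 51, 13)
blue 460.7 81.2 diam 64.1 70.7 (273, 283, 54, 47)
blue 598.2 281.5 diam 48.8 52.0 (414, 126, 50, 47)
[0.40497685 0.24259738 0.15168022] 0.08529222784870563
```

Call:
{"name": "send_rows", "arguments": {
  "targets": [
    {"linear":[0,-0.001,0.05],"twist":[0,0,0],"hand":1},
    {"linear":[0,-0.001,0.12],"twist":[0,0,0],"hand":1},
    {"linear":[0,-0.001,0.2],"twist":[0,0,0],"hand":1},
    {"linear":[0,-0.001,0.26],"twist":[0,0,0],"hand":1},
    {"linear":[0,-0.001,0.29],"twist":[0,0,0],"hand":1},
    {"linear":[0,-0.001,0.29],"twist":[0,0,0],"hand":0.7},
    {"linear":[0,-0.001,0.29],"twist":[0,0,0],"hand":0.6},
    {"linear":[0,-0.001,0.29],"twist":[0,0,0],"hand":0.4},
    {"linear":[0,-0.001,0.29],"twist":[0,0,0],"hand":0.4},
    {"linear":[0,-0.001,0.29],"twist":[0,0,0],"hand":0.4}
  ]
}}

```text
t: 2.75
tool_pos: [0.4049, 0.2423, 0.0068]
tool_rot: [-2.221, -2.221, -0.001]
contact_force: [-1.9, 2.1, 1.1]
width: 0.0619
gripper_force: 67.2
```

Scaled: -9 cm is -0.18, -8.5 cm is -0.17.

Call:
{"name": "send_rows", "arguments": {
  "targets": [
    {"linear":[0,0,-0.01],"twist":[0,0,0],"hand":0.4},
    {"linear":[0,0,-0.03],"twist":[0,0,0],"hand":0.4},
    {"linear":[0,0,-0.06],"twist":[0,0,0],"hand":0.4},
    {"linear":[0,0,-0.09],"twist":[0,0,0],"hand":0.4},
    {"linear":[0,0,-0.12],"twist":[0,0,0],"hand":0.4},
    {"linear":[0,0,-0.15],"twist":[0,0,0],"hand":0.4},
    {"linear":[0,0,-0.17],"twist":[0,0,0],"hand":0.4},
    {"linear":[0,0,-0.18],"twist":[0,0,0],"hand":0.4},
    {"linear":[0,0,-0.18],"twist":[0,0,0],"hand":0.4},
    {"linear":[0,0,-0.18],"twist":[0,0,0],"hand":0.4}
  ]
}}

```text
t: 4.0
tool_pos: [0.4045, 0.2415, 0.0958]
tool_rot: [-2.221, -2.221, 0.002]
contact_force: [0.6, -1.3, -5.8]
width: 0.0626
gripper_force: 66.9
```

```bash
python3 w.py w2.png
```

```text
4.05 [0.40443127 0.24152571 0.09571229] [-2.22125299e+00 -2.22123050e+00  2.03208765e-03] 0.06224188516904706 [-0.22463447  0.0132151  -6.49211785]
[[0.0, 1.0, -0.001], [1.0, -0.0, -0.001], [-0.001, -0.001, -1.0]] [[1.0, 0.001, -0.0, 0.405], [0.001, -0.956, -0.293, 0.315], [-0.001, 0.293, -0.956, 0.238], [0.0, 0.0, 0.0, 1.0]]
```

View pics/w2.png

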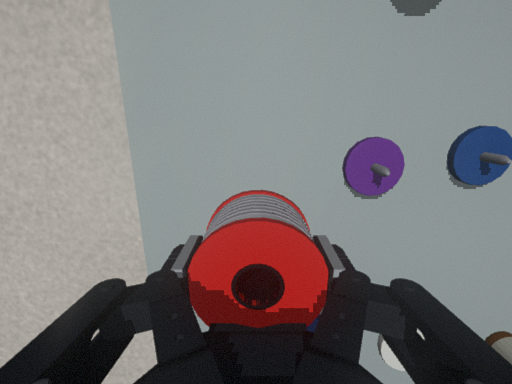

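Call:
{"name": "send_rows", "arguments": {
  "targets": [
    {"linear":[-0.03,0.022,0],"twist":[0,0,0],"hand":0.4},
    {"linear":[-0.08,0.058,0],"twist":[0,0,0],"hand":0.4},
    {"linear":[-0.15,0.108,0],"twist":[0,0,0],"hand":0.4},
    {"linear":[-0.23,0.164,0],"twist":[0,0,0],"hand":0.4},
    {"linear":[-0.31,0.222,0],"twist":[0,0,0],"hand":0.4},
    {"linear":[-0.39,0.28,0],"twist":[0,0,0],"hand":0.4},
    {"linear":[-0.47,0.336,0],"twist":[0,0,0],"hand":0.4},
    {"linear":[-0.55,0.394,0],"twist":[0,0,0],"hand":0.4},
    {"linear":[-0.61,0.438,0],"twist":[0,0,0],"hand":0.4},
    {"linear":[-0.65,0.466,0],"twist":[0,0,0],"hand":0.4}
  ],
  "grip_force": 80
}}

```text
t: 5.3
tool_pos: [0.6383, -0.0851, 0.0949]
tool_rot: [-2.223, -2.219, 0.002]
contact_force: [-0.9, -0.0, -6.1]
width: 0.0617
gripper_force: 89.1
```

Scaled: 3 cm is 0.06, 2.5 cm is 0.05.

Call:
{"name": "send_rows", "arguments": {
  "targets": [
    {"linear":[0,0,0],"twist":[0,0,0],"hand":0.4},
    {"linear":[0,0,0],"twist":[0,0,0],"hand":0.4},
    {"linear":[0,0,0.01],"twist":[0,0,0],"hand":0.4},
    {"linear":[0,0,0.02],"twist":[0,0,0],"hand":0.4},
    {"linear":[0,0,0.03],"twist":[0,0,0],"hand":0.4},
    {"linear":[0,0,0.04],"twist":[0,0,0],"hand":0.4},
    {"linear":[0,0,0.05],"twist":[0,0,0],"hand":0.4},
    {"linear":[0,0,0.06],"twist":[0,0,0],"hand":0.4},
    {"linear":[0,0,0.06],"twist":[0,0,0],"hand":0.4},
    {"linear":[0,0,0.06],"twist":[0,0,0],"hand":0.4}
  ]
}}

```text
t: 6.55
tool_pos: [0.638, -0.0833, 0.0664]
tool_rot: [2.221, 2.221, 0.0]
contact_force: [1.1, 0.0, -6.3]
width: 0.0615
gripper_force: 89.4
```

```bash
python3 w.py w3.png; python3 m.py red .108
```

```text
6.6 [ 0.63810415 -0.08324708  0.06655227] [2.22120399e+00 2.22111485e+00 4.80105564e-04] 0.06151219988173721 [ 0.20623722 -0.02317479 -6.86017883]
[[0.0, 1.0, 0.0], [1.0, -0.0, -0.0], [-0.0, 0.0, -1.0]] [[1.0, 0.0, 0.001, 0.638], [0.001, -0.956, -0.293, -0.01], [0.001, 0.293, -0.956, 0.208], [0.0, 0.0, 0.0, 1.0]]
red 638.5 -78.8 diam 56.4 64.4 (187, 218, 142, 111)
[ 0.63816589 -0.08324015  0.06662987] 0.0616705357952026
```

View pics/w3.png

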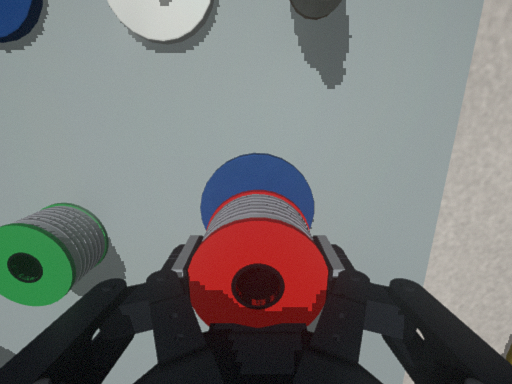

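Call:
{"name": "send_rows", "arguments": {
  "targets": [
    {"linear":[0,0,0.01],"twist":[0,0,0],"hand":0.4},
    {"linear":[0,0,0.022],"twist":[0,0,0],"hand":0.4},
    {"linear":[0,0,0.034],"twist":[0,0,0],"hand":0.4},
    {"linear":[0,0,0.046],"twist":[0,0,0],"hand":0.4},
    {"linear":[0,0,0.058],"twist":[0,0,0],"hand":0.4},
    {"linear":[0,0,0.07],"twist":[0,0,0],"hand":0.4},
    {"linear":[0,0,0.082],"twist":[0,0,0],"hand":0.4},
    {"linear":[0,0,0.09],"twist":[0,0,0],"hand":0.4},
    {"linear":[0,0,0.096],"twist":[0,0,0],"hand":0.4},
    {"linear":[0,0,0.096],"twist":[0,0,0],"hand":0.4}
  ]
}}

```text
t: 7.9
tool_pos: [0.6377, -0.0832, 0.0181]
tool_rot: [-2.221, -2.221, 0.0]
contact_force: [-0.6, 0.1, -6.8]
width: 0.062
gripper_force: 89.4
```

Scaled: 0.17 cm is 0.0034, 0.1 cm is 0.002.

Call:
{"name": "send_rows", "arguments": {
  "targets": [
    {"linear":[0,0,0.002],"twist":[0,0,0],"hand":0.4},
    {"linear":[0,0,0.0034],"twist":[0,0,0],"hand":0.4},
    {"linear":[0,0,0.0034],"twist":[0,0,0],"hand":0.4},
    {"linear":[0,0,0.0034],"twist":[0,0,0],"hand":0.75},
    {"linear":[0,0,0.0034],"twist":[0,0,0],"hand":0.8},
    {"linear":[0,0,0.0034],"twist":[0,0,0],"hand":0.9},
    {"linear":[0,0,0.0034],"twist":[0,0,0],"hand":1},
    {"linear":[0,0,0.0034],"twist":[0,0,0],"hand":1},
    {"linear":[0,0,0.0034],"twist":[0,0,0],"hand":1},
    {"linear":[0,0,0.0034],"twist":[0,0,0],"hand":1}
  ]
}}

```text
t: 9.15
tool_pos: [0.6379, -0.0832, 0.0166]
tool_rot: [-2.221, -2.221, 0.0]
contact_force: [-0.6, 0.9, 0.2]
width: 0.0853
gripper_force: 0.0
```

Scaled: -13.5 cm is -0.27, -12 cm is -0.24.

Call:
{"name": "send_rows", "arguments": {
  "targets": [
    {"linear":[0,0,-0.01],"twist":[0,0,0],"hand":1},
    {"linear":[0,0,-0.03],"twist":[0,0,0],"hand":1},
    {"linear":[0,0,-0.06],"twist":[0,0,0],"hand":1},
    {"linear":[0,0,-0.1],"twist":[0,0,0],"hand":1},
    {"linear":[0,0,-0.15],"twist":[0,0,0],"hand":1},
    {"linear":[0,0,-0.2],"twist":[0,0,0],"hand":1},
    {"linear":[0,0,-0.24],"twist":[0,0,0],"hand":1},
    {"linear":[0,0,-0.27],"twist":[0,0,0],"hand":1},
    {"linear":[0,0,-0.27],"twist":[0,0,0],"hand":1},
    {"linear":[0,0,-0.27],"twist":[0,0,0],"hand":1}
  ]
}}

```text
t: 10.4
tool_pos: [0.6374, -0.0831, 0.1509]
tool_rot: [-2.221, -2.221, 0.001]
contact_force: [-0.0, -0.4, -1.0]
width: 0.0854
gripper_force: 0.0
```

```bash
python3 w.py w4.png; python3 m.py red .058 blue .01
```

```text
10.45 [ 0.63718419 -0.08309415  0.15048082] [-2.22025639e+00 -2.22030830e+00  1.98792007e-03] 0.08543651565287635 [-0.12953156 -0.02767662  0.22382495]
[[-0.0, 1.0, -0.002], [1.0, 0.0, 0.0], [0.0, -0.002, -1.0]] [[1.0, 0.001, -0.001, 0.638], [0.001, -0.956, -0.293, -0.009], [-0.001, 0.293, -0.956, 0.293], [0.0, 0.0, 0.0, 1.0]]
red 638.4 -80.7 diam 61.7 69.8 (225, 157, 68, 73)
blue 638.2 -87.0 diam 84.2 91.2 (218, 143, 81, 62)
blue 461.5 67.8 diam 55.1 74.2 (30, 0, 78, 64)
[ 0.6371237  -0.0830956   0.15033418] 0.08544541750656005
```

View pics/w4.png

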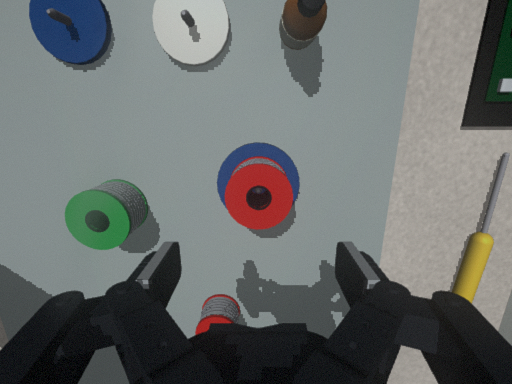

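Scaled: -17.4 cm is -0.348, -4.8 cm is -0.096.

Call:
{"name": "send_rows", "arguments": {
  "targets": [
    {"linear":[-0.04,-0.012,0],"twist":[0,0,0],"hand":1},
    {"linear":[-0.1,-0.028,0],"twist":[0,0,0],"hand":1},
    {"linear":[-0.18,-0.05,0],"twist":[0,0,0],"hand":1},
    {"linear":[-0.26,-0.072,0],"twist":[0,0,0],"hand":1},
    {"linear":[-0.32,-0.088,0],"twist":[0,0,0],"hand":1},
    {"linear":[-0.348,-0.096,0],"twist":[0,0,0],"hand":1},
    {"linear":[-0.348,-0.096,0],"twist":[0,0,0],"hand":1},
    {"linear":[-0.348,-0.096,0],"twist":[0,0,0],"hand":1},
    {"linear":[-0.348,-0.096,0],"twist":[0,0,0],"hand":1},
    {"linear":[-0.348,-0.096,0],"twist":[0,0,0],"hand":1}
  ],
  "grip_force": 60
}}

```text
t: 11.75
tool_pos: [0.5902, -0.2562, 0.1517]
tool_rot: [-2.22, -2.223, -0.0]
contact_force: [-0.1, -1.0, 1.2]
width: 0.0854
gripper_force: 0.0
```

```bash
python3 m.py red .042
```

```text
red 588.6 -257.4 diam 48.8 49.6 (231, 169, 50, 49)
red 640.7 -101.1 diam 19.2 62.8 (283, 0, 75, 27)
[ 0.59021082 -0.25633264  0.15167359] 0.0854258817103406
```

Scaled: 14.5 cm is 0.29, -0.15 cm is -0.003.

Call:
{"name": "send_rows", "arguments": {
  "targets": [
    {"linear":[-0.002,-0.003,0.05],"twist":[0,0,0],"hand":1},
    {"linear":[-0.002,-0.003,0.12],"twist":[0,0,0],"hand":1},
    {"linear":[-0.002,-0.003,0.2],"twist":[0,0,0],"hand":1},
    {"linear":[-0.002,-0.003,0.26],"twist":[0,0,0],"hand":1},
    {"linear":[-0.002,-0.003,0.29],"twist":[0,0,0],"hand":1},
    {"linear":[-0.002,-0.003,0.29],"twist":[0,0,0],"hand":0.6},
    {"linear":[-0.002,-0.003,0.29],"twist":[0,0,0],"hand":0.5},
    {"linear":[-0.002,-0.003,0.29],"twist":[0,0,0],"hand":0.3},
    {"linear":[-0.002,-0.003,0.29],"twist":[0,0,0],"hand":0.3},
    {"linear":[-0.002,-0.003,0.29],"twist":[0,0,0],"hand":0.3}
  ]
}}

```text
t: 13.05
tool_pos: [0.5899, -0.2588, 0.0087]
tool_rot: [2.219, 2.219, 0.002]
contact_force: [0.1, -0.5, 6.0]
width: 0.0487
gripper_force: 62.8
```

Scaled: -9 cm is -0.18, -8.5 cm is -0.17.

Call:
{"name": "send_rows", "arguments": {
  "targets": [
    {"linear":[0,0,-0.01],"twist":[0,0,0],"hand":0.3},
    {"linear":[0,0,-0.03],"twist":[0,0,0],"hand":0.3},
    {"linear":[0,0,-0.06],"twist":[0,0,0],"hand":0.3},
    {"linear":[0,0,-0.09],"twist":[0,0,0],"hand":0.3},
    {"linear":[0,0,-0.12],"twist":[0,0,0],"hand":0.3},
    {"linear":[0,0,-0.15],"twist":[0,0,0],"hand":0.3},
    {"linear":[0,0,-0.17],"twist":[0,0,0],"hand":0.3},
    {"linear":[0,0,-0.18],"twist":[0,0,0],"hand":0.3},
    {"linear":[0,0,-0.18],"twist":[0,0,0],"hand":0.3},
    {"linear":[0,0,-0.18],"twist":[0,0,0],"hand":0.3}
  ]
}}

```text
t: 14.3
tool_pos: [0.5879, -0.258, 0.0959]
tool_rot: [-2.221, -2.221, 0.001]
contact_force: [-1.1, 0.0, -2.3]
width: 0.0486
gripper_force: 62.3
```

Call:
{"name": "send_rows", "arguments": {
  "targets": [
    {"linear":[0.03,-0.012,0],"twist":[0,0,0],"hand":0.3},
    {"linear":[0.08,-0.03,0],"twist":[0,0,0],"hand":0.3},
    {"linear":[0.15,-0.058,0],"twist":[0,0,0],"hand":0.3},
    {"linear":[0.23,-0.088,0],"twist":[0,0,0],"hand":0.3},
    {"linear":[0.31,-0.118,0],"twist":[0,0,0],"hand":0.3},
    {"linear":[0.39,-0.15,0],"twist":[0,0,0],"hand":0.3},
    {"linear":[0.47,-0.18,0],"twist":[0,0,0],"hand":0.3},
    {"linear":[0.55,-0.21,0],"twist":[0,0,0],"hand":0.3},
    {"linear":[0.62,-0.238,0],"twist":[0,0,0],"hand":0.3},
    {"linear":[0.664,-0.254,0],"twist":[0,0,0],"hand":0.3}
  ],
  "grip_force": 70
}}

```text
t: 15.55
tool_pos: [0.4601, 0.0753, 0.0962]
tool_rot: [-2.219, -2.223, 0.001]
contact_force: [-0.2, -0.2, -2.6]
width: 0.0488
gripper_force: 72.5
```

Scaled: 3 cm is 0.06, 2.5 cm is 0.05.

Call:
{"name": "send_rows", "arguments": {
  "targets": [
    {"linear":[0,0,0],"twist":[0,0,0],"hand":0.3},
    {"linear":[0,0,0],"twist":[0,0,0],"hand":0.3},
    {"linear":[0,0,0.01],"twist":[0,0,0],"hand":0.3},
    {"linear":[0,0,0.02],"twist":[0,0,0],"hand":0.3},
    {"linear":[0,0,0.03],"twist":[0,0,0],"hand":0.3},
    {"linear":[0,0,0.04],"twist":[0,0,0],"hand":0.3},
    {"linear":[0,0,0.05],"twist":[0,0,0],"hand":0.3},
    {"linear":[0,0,0.06],"twist":[0,0,0],"hand":0.3},
    {"linear":[0,0,0.06],"twist":[0,0,0],"hand":0.3},
    {"linear":[0,0,0.06],"twist":[0,0,0],"hand":0.3}
  ]
}}

```text
t: 16.8
tool_pos: [0.4615, 0.0739, 0.0667]
tool_rot: [2.221, 2.221, 0.0]
contact_force: [0.3, -0.1, -2.5]
width: 0.0487
gripper_force: 72.5
```

```bash
python3 w.py w5.png; python3 m.py red .102
```

```text
16.85 [0.46155272 0.07388333 0.06676865] [2.22115824e+00 2.22140059e+00 4.50246854e-04] 0.048330326939475296 [-0.57632587  0.55939895 -2.03455942]
[[-0.0, 1.0, 0.0], [1.0, 0.0, 0.0], [0.0, 0.0, -1.0]] [[1.0, 0.001, 0.001, 0.462], [0.001, -0.956, -0.293, 0.148], [0.001, 0.293, -0.956, 0.209], [0.0, 0.0, 0.0, 1.0]]
red 462.0 77.2 diam 48.4 49.9 (205, 223, 106, 95)
[0.46162896 0.07389919 0.06683726] 0.04871350569477654
```

View pics/w5.png

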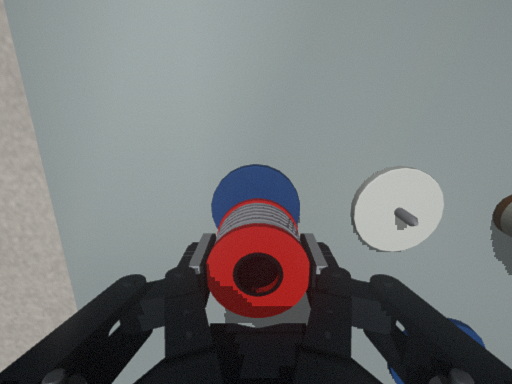

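Scaled: 4.8 cm is 0.096, 4.5 cm is 0.09.

Call:
{"name": "send_rows", "arguments": {
  "targets": [
    {"linear":[-0.002,0,0.01],"twist":[0,0,0],"hand":0.3},
    {"linear":[-0.002,0,0.022],"twist":[0,0,0],"hand":0.3},
    {"linear":[-0.002,0,0.034],"twist":[0,0,0],"hand":0.3},
    {"linear":[-0.002,0,0.046],"twist":[0,0,0],"hand":0.3},
    {"linear":[-0.002,0,0.058],"twist":[0,0,0],"hand":0.3},
    {"linear":[-0.002,0,0.07],"twist":[0,0,0],"hand":0.3},
    {"linear":[-0.002,0,0.082],"twist":[0,0,0],"hand":0.3},
    {"linear":[-0.002,0,0.09],"twist":[0,0,0],"hand":0.3},
    {"linear":[-0.002,0,0.096],"twist":[0,0,0],"hand":0.3},
    {"linear":[-0.002,0,0.096],"twist":[0,0,0],"hand":0.3}
  ]
}}

```text
t: 18.15
tool_pos: [0.4616, 0.0728, 0.0187]
tool_rot: [2.221, 2.221, 0.001]
contact_force: [-0.4, -0.7, -2.1]
width: 0.0483
gripper_force: 72.5
```

Scaled: 0.17 cm is 0.0034, 0.1 cm is 0.002.

Call:
{"name": "send_rows", "arguments": {
  "targets": [
    {"linear":[0,0,0.002],"twist":[0,0,0],"hand":0.3},
    {"linear":[0,0,0.0034],"twist":[0,0,0],"hand":0.3},
    {"linear":[0,0,0.0034],"twist":[0,0,0],"hand":0.3},
    {"linear":[0,0,0.0034],"twist":[0,0,0],"hand":0.6},
    {"linear":[0,0,0.0034],"twist":[0,0,0],"hand":0.7},
    {"linear":[0,0,0.0034],"twist":[0,0,0],"hand":0.9},
    {"linear":[0,0,0.0034],"twist":[0,0,0],"hand":1},
    {"linear":[0,0,0.0034],"twist":[0,0,0],"hand":1},
    {"linear":[0,0,0.0034],"twist":[0,0,0],"hand":1},
    {"linear":[0,0,0.0034],"twist":[0,0,0],"hand":1}
  ]
}}

```text
t: 19.4
tool_pos: [0.4614, 0.0728, 0.0169]
tool_rot: [-2.221, -2.221, 0.0]
contact_force: [0.4, 0.4, -0.2]
width: 0.0855
gripper_force: 0.0
```

Scaled: -13.5 cm is -0.27, -12 cm is -0.24.

Call:
{"name": "send_rows", "arguments": {
  "targets": [
    {"linear":[0,0,-0.01],"twist":[0,0,0],"hand":1},
    {"linear":[0,0,-0.03],"twist":[0,0,0],"hand":1},
    {"linear":[0,0,-0.06],"twist":[0,0,0],"hand":1},
    {"linear":[0,0,-0.1],"twist":[0,0,0],"hand":1},
    {"linear":[0,0,-0.15],"twist":[0,0,0],"hand":1},
    {"linear":[0,0,-0.2],"twist":[0,0,0],"hand":1},
    {"linear":[0,0,-0.24],"twist":[0,0,0],"hand":1},
    {"linear":[0,0,-0.27],"twist":[0,0,0],"hand":1},
    {"linear":[0,0,-0.27],"twist":[0,0,0],"hand":1},
    {"linear":[0,0,-0.27],"twist":[0,0,0],"hand":1}
  ]
}}

```text
t: 20.65
tool_pos: [0.4611, 0.0728, 0.1517]
tool_rot: [-2.221, -2.221, 0.0]
contact_force: [-0.7, 0.3, -0.2]
width: 0.0855
gripper_force: 0.0
```

```bash
python3 w.py w6.png; python3 m.py red .052 blue .01
```

```text
20.7 [0.46082544 0.0727325  0.15136225] [-2.22098199e+00 -2.22094164e+00  1.47023111e-03] 0.08504602361185613 [ 0.53474531 -0.48397392 -0.27539775]
[[0.0, 1.0, -0.001], [1.0, -0.0, -0.0], [-0.0, -0.001, -1.0]] [[1.0, 0.001, 0.0, 0.461], [0.001, -0.956, -0.293, 0.146], [0.0, 0.293, -0.956, 0.294], [0.0, 0.0, 0.0, 1.0]]
red 462.1 76.1 diam 48.0 54.6 (233, 161, 52, 58)
blue 650.1 -51.8 diam 24.1 70.8 (383, 269, 49, 30)
blue 460.8 71.9 diam 65.1 71.6 (225, 150, 64, 51)
[0.46072257 0.07270397 0.1511899 ] 0.08564745111569692
```

View pics/w6.png

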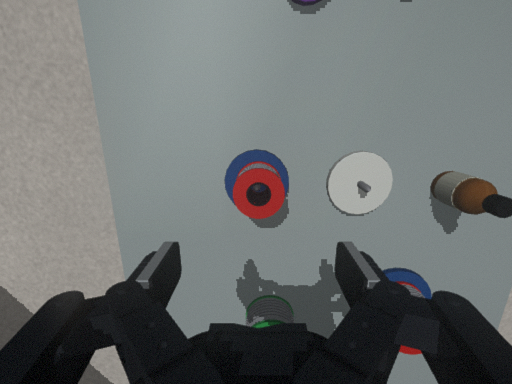

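Scaled: -45 cm is -0.9, -41 cm is -0.82.

Call:
{"name": "send_rows", "arguments": {
  "targets": [
    {"linear":[-0.04,0,0],"twist":[0,0,0],"hand":1},
    {"linear":[-0.12,0.002,0],"twist":[0,0,0],"hand":1},
    {"linear":[-0.22,0.004,0],"twist":[0,0,0],"hand":1},
    {"linear":[-0.32,0.008,0],"twist":[0,0,0],"hand":1},
    {"linear":[-0.42,0.01,0],"twist":[0,0,0],"hand":1},
    {"linear":[-0.52,0.012,0],"twist":[0,0,0],"hand":1},
    {"linear":[-0.62,0.014,0],"twist":[0,0,0],"hand":1},
    {"linear":[-0.72,0.016,0],"twist":[0,0,0],"hand":1},
    {"linear":[-0.82,0.02,0],"twist":[0,0,0],"hand":1},
    {"linear":[-0.9,0.024,0],"twist":[0,0,0],"hand":1}
  ],
  "grip_force": 50
}}

```text
t: 22.0
tool_pos: [0.4727, -0.379, 0.1507]
tool_rot: [-2.222, -2.219, 0.0]
contact_force: [0.9, 1.4, 0.6]
width: 0.0853
gripper_force: 0.0
```

Scaled: -5.3 cm is -0.106, -5 cm is -0.1.

Call:
{"name": "send_rows", "arguments": {
  "targets": [
    {"linear":[-0.06,0,0],"twist":[0,0,0],"hand":1},
    {"linear":[-0.1,0,0],"twist":[0,0,0],"hand":1},
    {"linear":[-0.106,0,0],"twist":[0,0,0],"hand":1},
    {"linear":[-0.106,0,0],"twist":[0,0,0],"hand":1},
    {"linear":[-0.106,0,0],"twist":[0,0,0],"hand":1},
    {"linear":[-0.106,0,0],"twist":[0,0,0],"hand":1},
    {"linear":[-0.106,0,0],"twist":[0,0,0],"hand":1},
    {"linear":[-0.106,0,0],"twist":[0,0,0],"hand":1},
    {"linear":[-0.106,0,0],"twist":[0,0,0],"hand":1},
    {"linear":[-0.106,0,0],"twist":[0,0,0],"hand":1}
  ]
}}

```text
t: 23.25
tool_pos: [0.4734, -0.4302, 0.1519]
tool_rot: [2.222, 2.221, 0.0]
contact_force: [0.4, 0.2, 0.8]
width: 0.0856
gripper_force: 0.0
```

```bash
python3 m.py red .036
```

```text
red 471.8 -430.0 diam 36.8 37.7 (237, 172, 38, 37)
[ 0.47336897 -0.43024672  0.15191232] 0.08568509869832697
```

Scaled: 14.5 cm is 0.29, 13 cm is 0.26.

Call:
{"name": "send_rows", "arguments": {
  "targets": [
    {"linear":[0,-0.002,0.05],"twist":[0,0,0],"hand":1},
    {"linear":[0,-0.002,0.12],"twist":[0,0,0],"hand":1},
    {"linear":[0,-0.002,0.2],"twist":[0,0,0],"hand":1},
    {"linear":[0,-0.002,0.26],"twist":[0,0,0],"hand":1},
    {"linear":[0,-0.002,0.29],"twist":[0,0,0],"hand":0.8},
    {"linear":[0,-0.002,0.29],"twist":[0,0,0],"hand":0.5},
    {"linear":[0,-0.002,0.29],"twist":[0,0,0],"hand":0.4},
    {"linear":[0,-0.002,0.29],"twist":[0,0,0],"hand":0.2},
    {"linear":[0,-0.002,0.29],"twist":[0,0,0],"hand":0.2},
    {"linear":[0,-0.002,0.29],"twist":[0,0,0],"hand":0.2}
  ]
}}

```text
t: 24.55
tool_pos: [0.4732, -0.4309, 0.0083]
tool_rot: [2.22, 2.22, 0.0]
contact_force: [-0.3, -0.6, 4.2]
width: 0.0369
gripper_force: 50.5
```

Scaled: -9 cm is -0.18, -8.5 cm is -0.17.

Call:
{"name": "send_rows", "arguments": {
  "targets": [
    {"linear":[0,0,0],"twist":[0,0,0],"hand":0.2},
    {"linear":[0,0,0],"twist":[0,0,0],"hand":0.2},
    {"linear":[0,0,-0.02],"twist":[0,0,0],"hand":0.2},
    {"linear":[0,0,-0.05],"twist":[0,0,0],"hand":0.2},
    {"linear":[0,0,-0.08],"twist":[0,0,0],"hand":0.2},
    {"linear":[0,0,-0.11],"twist":[0,0,0],"hand":0.2},
    {"linear":[0,0,-0.14],"twist":[0,0,0],"hand":0.2},
    {"linear":[0,0,-0.17],"twist":[0,0,0],"hand":0.2},
    {"linear":[0,0,-0.18],"twist":[0,0,0],"hand":0.2},
    {"linear":[0,0,-0.18],"twist":[0,0,0],"hand":0.2}
  ]
}}

```text
t: 25.8
tool_pos: [0.4725, -0.4303, 0.0973]
tool_rot: [2.221, 2.221, 0.0]
contact_force: [0.4, 0.5, -1.2]
width: 0.0371
gripper_force: 50.3
```

Scaled: 36 cm is 0.72, 32 cm is 0.64.

Call:
{"name": "send_rows", "arguments": {
  "targets": [
    {"linear":[0.03,0.006,0],"twist":[0,0,0],"hand":0.2},
    {"linear":[0.08,0.014,0],"twist":[0,0,0],"hand":0.2},
    {"linear":[0.16,0.028,0],"twist":[0,0,0],"hand":0.2},
    {"linear":[0.24,0.042,0],"twist":[0,0,0],"hand":0.2},
    {"linear":[0.32,0.058,0],"twist":[0,0,0],"hand":0.2},
    {"linear":[0.4,0.072,0],"twist":[0,0,0],"hand":0.2},
    {"linear":[0.48,0.086,0],"twist":[0,0,0],"hand":0.2},
    {"linear":[0.56,0.1,0],"twist":[0,0,0],"hand":0.2},
    {"linear":[0.64,0.114,0],"twist":[0,0,0],"hand":0.2},
    {"linear":[0.72,0.13,0],"twist":[0,0,0],"hand":0.2}
  ],
  "grip_force": 60
}}

```text
t: 27.05
tool_pos: [0.5364, -0.0678, 0.0962]
tool_rot: [-2.22, -2.221, 0.001]
contact_force: [0.3, -0.4, -2.1]
width: 0.037
gripper_force: 60.1
```

Call:
{"name": "send_rows", "arguments": {
  "targets": [
    {"linear":[0.08,0.014,0],"twist":[0,0,0],"hand":0.2},
    {"linear":[0.16,0.028,0],"twist":[0,0,0],"hand":0.2},
    {"linear":[0.24,0.042,0],"twist":[0,0,0],"hand":0.2},
    {"linear":[0.32,0.056,0],"twist":[0,0,0],"hand":0.2},
    {"linear":[0.4,0.072,0],"twist":[0,0,0],"hand":0.2},
    {"linear":[0.48,0.086,0],"twist":[0,0,0],"hand":0.2},
    {"linear":[0.56,0.1,0],"twist":[0,0,0],"hand":0.2},
    {"linear":[0.64,0.114,0],"twist":[0,0,0],"hand":0.2},
    {"linear":[0.684,0.122,0],"twist":[0,0,0],"hand":0.2},
    {"linear":[0.702,0.126,0],"twist":[0,0,0],"hand":0.2}
  ]
}}

```text
t: 28.3
tool_pos: [0.599, 0.2827, 0.0958]
tool_rot: [-2.218, -2.224, 0.003]
contact_force: [-0.9, -1.3, -1.2]
width: 0.0369
gripper_force: 60.1
```

Scaled: 3 cm is 0.06, 2.5 cm is 0.05.

Call:
{"name": "send_rows", "arguments": {
  "targets": [
    {"linear":[0,0,0],"twist":[0,0,0],"hand":0.2},
    {"linear":[0,0,0],"twist":[0,0,0],"hand":0.2},
    {"linear":[0,0,0.01],"twist":[0,0,0],"hand":0.2},
    {"linear":[0,0,0.02],"twist":[0,0,0],"hand":0.2},
    {"linear":[0,0,0.03],"twist":[0,0,0],"hand":0.2},
    {"linear":[0,0,0.04],"twist":[0,0,0],"hand":0.2},
    {"linear":[0,0,0.05],"twist":[0,0,0],"hand":0.2},
    {"linear":[0,0,0.06],"twist":[0,0,0],"hand":0.2},
    {"linear":[0,0,0.06],"twist":[0,0,0],"hand":0.2},
    {"linear":[0,0,0.06],"twist":[0,0,0],"hand":0.2}
  ]
}}

```text
t: 29.55
tool_pos: [0.6005, 0.2809, 0.067]
tool_rot: [2.221, 2.221, 0.0]
contact_force: [-0.6, -0.5, -0.5]
width: 0.037
gripper_force: 60.1
```

```bash
python3 w.py w7.png; python3 m.py red .096
```

```text
29.6 [0.60056098 0.28095599 0.06715759] [2.22122579e+00 2.22142446e+00 7.29259118e-04] 0.0366946673505485 [-0.09548216 -0.44291731 -1.95569932]
[[-0.0, 1.0, 0.0], [1.0, 0.0, 0.0], [0.0, 0.0, -1.0]] [[1.0, 0.001, 0.001, 0.601], [0.001, -0.956, -0.293, 0.355], [0.001, 0.293, -0.956, 0.209], [0.0, 0.0, 0.0, 1.0]]
red 601.0 283.3 diam 37.0 38.5 (220, 231, 76, 71)
[0.60058813 0.28092425 0.06723184] 0.03670589910057377
```

View pics/w7.png

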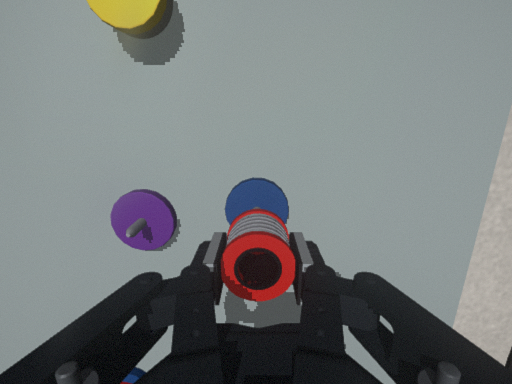

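Small spool held level at (259,268), centred over the blue base at (257,205). Shift 1 mm in y and lower.

Scaled: 4.8 cm is 0.096, 4.5 cm is 0.09.

Call:
{"name": "send_rows", "arguments": {
  "targets": [
    {"linear":[-0.002,0,0.01],"twist":[0,0,0],"hand":0.2},
    {"linear":[-0.002,0,0.022],"twist":[0,0,0],"hand":0.2},
    {"linear":[-0.002,0,0.034],"twist":[0,0,0],"hand":0.2},
    {"linear":[-0.002,0,0.046],"twist":[0,0,0],"hand":0.2},
    {"linear":[-0.002,0,0.058],"twist":[0,0,0],"hand":0.2},
    {"linear":[-0.002,0,0.07],"twist":[0,0,0],"hand":0.2},
    {"linear":[-0.002,0,0.082],"twist":[0,0,0],"hand":0.2},
    {"linear":[-0.002,0,0.09],"twist":[0,0,0],"hand":0.2},
    {"linear":[-0.002,0,0.096],"twist":[0,0,0],"hand":0.2},
    {"linear":[-0.002,0,0.096],"twist":[0,0,0],"hand":0.2}
  ]
}}

```text
t: 30.9
tool_pos: [0.6004, 0.2798, 0.0188]
tool_rot: [-2.221, -2.221, 0.0]
contact_force: [1.0, -0.8, -1.2]
width: 0.0367
gripper_force: 60.2
```

Scaled: 0.17 cm is 0.0034, 0.1 cm is 0.002.

Call:
{"name": "send_rows", "arguments": {
  "targets": [
    {"linear":[0,0,0.002],"twist":[0,0,0],"hand":0.2},
    {"linear":[0,0,0.0034],"twist":[0,0,0],"hand":0.2},
    {"linear":[0,0,0.0034],"twist":[0,0,0],"hand":0.2},
    {"linear":[0,0,0.0034],"twist":[0,0,0],"hand":0.5},
    {"linear":[0,0,0.0034],"twist":[0,0,0],"hand":0.7},
    {"linear":[0,0,0.0034],"twist":[0,0,0],"hand":0.9},
    {"linear":[0,0,0.0034],"twist":[0,0,0],"hand":0.9},
    {"linear":[0,0,0.0034],"twist":[0,0,0],"hand":0.9},
    {"linear":[0,0,0.0034],"twist":[0,0,0],"hand":0.9},
    {"linear":[0,0,0.0034],"twist":[0,0,0],"hand":0.9}
  ]
}}

```text
t: 32.15
tool_pos: [0.6004, 0.2798, 0.0172]
tool_rot: [2.221, 2.221, -0.0]
contact_force: [0.2, 0.1, 0.7]
width: 0.0774
gripper_force: 0.0
```

Call:
{"name": "send_rows", "arguments": {
  "targets": [
    {"linear":[0,0,-0.01],"twist":[0,0,0],"hand":0.9},
    {"linear":[0,0,-0.03],"twist":[0,0,0],"hand":0.9},
    {"linear":[0,0,-0.06],"twist":[0,0,0],"hand":0.9},
    {"linear":[0,0,-0.1],"twist":[0,0,0],"hand":0.9},
    {"linear":[0,0,-0.15],"twist":[0,0,0],"hand":0.9},
    {"linear":[0,0,-0.2],"twist":[0,0,0],"hand":0.9},
    {"linear":[0,0,-0.24],"twist":[0,0,0],"hand":0.9},
    {"linear":[0,0,-0.27],"twist":[0,0,0],"hand":0.9},
    {"linear":[0,0,-0.27],"twist":[0,0,0],"hand":0.9},
    {"linear":[0,0,-0.27],"twist":[0,0,0],"hand":0.9}
  ]
}}

```text
t: 33.4
tool_pos: [0.5999, 0.2796, 0.1515]
tool_rot: [-2.221, -2.221, 0.002]
contact_force: [-0.6, -0.0, -0.8]
width: 0.0766
gripper_force: 0.0
```

```bash
python3 w.py w8.png; python3 m.py red .046 blue .01
```

```text
33.45 [0.59974651 0.27954683 0.15103982] [-2.22087089 -2.22096667  0.00308012] 0.0767772842906214 [ 0.13728466 -0.43230882  0.10612591]
[[-0.0, 1.0, -0.002], [1.0, 0.0, -0.001], [-0.001, -0.002, -1.0]] [[1.0, 0.001, -0.001, 0.6], [0.001, -0.956, -0.293, 0.353], [-0.001, 0.293, -0.956, 0.293], [0.0, 0.0, 0.0, 1.0]]
red 601.1 280.9 diam 37.0 37.6 (240, 173, 39, 38)
red 820.4 322.7 diam 12.9 51.9 (477, 121, 35, 50)
[0.59969624 0.27949874 0.15089158] 0.07683009036828663
```

View pics/w8.png

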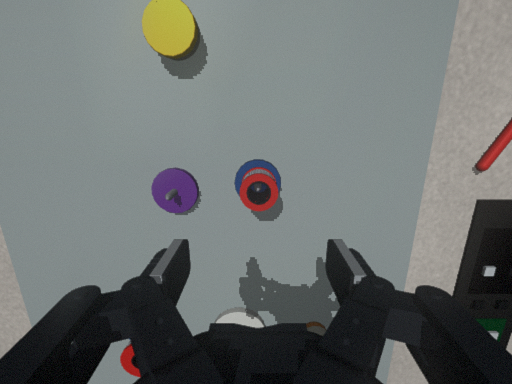

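Run:
```python
from h import *
d,P,f=cam('top'); C=cloud(d,P,f)
hsv=cv2.cvtColor(d['img'],cv2.COLOR_BGR2HSV); H,S,V=cv2.split(hsv)
for c,m,o in(('red',(H<8)|(H>172),.01),('green',(H>40)&(H<85),0)):
    m=(m&(S>110)&(V>50)).astype(np.uint8)
    for ct in cv2.findContours(m,cv2.RETR_EXTERNAL,cv2.CHAIN_APPROX_NONE)[0]:
        a=cv2.contourArea(ct)
        if a<60: continue
        h=o+(.048 if a>240 else .042 if a>120 else .036)
        p=np.array([ray(d,P,f,u,v,h)[:2] for u,v in ct[:,0].astype(float)])
        (x,y),_,_=cv2.fitEllipse(p.astype(np.float32)*1000)
        mm=np.zeros_like(m); cv2.drawContours(mm,[ct],-1,1,-1); print(c,a,round(x,1),round(y,1),np.percentile(C[...,2][(mm&m)>0],70).round(4))
```

```text
red 211.5 461.7 73.2 0.053
red 316.0 638.6 -82.8 0.0597
red 170.0 842.1 241.5 0.0126
green 103.5 416.1 -282.1 0.0374
green 314.5 477.3 -110.8 0.0495
```

```bash
python3 -c "
from bench import *
print(hand_in())"
```

```text
the job is handed in; nothing more can be done
None
```

All three red spools are seated flat on the blue stands of their own sizes, released, and the job is handed in at about 33 s of the 93 s allowed; I moved nothing else, though the hand-in returned no verdict.

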